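# Start the rack dock's clamp bolt and hold it

### The job

On the rack dock, one of the two clamp bolts is still loose: its stem stands high above its knurled knob, while the other is already screwed down. Take the loose one's knob, turn it backward (anticlockwise seen from above) until the bolt is felt to drop into its thread, then turn it forward (clockwise) one full turn from the drop, and finish still gripping that knob, holding it steady so a colleague can square the dock. Leave the other clamp and everything else where they are.

Things in the scene. Friction and masses are not known exactly. Their poses are not given: they have to be found in the camera images.
- dock: fixed painted metal deck, 220 x 360 x 10 mm, on the work surface; origin at the centre of its underside, z up, y along its 360 mm length. Two sample racks stand in guides at its middle, along x. The two clamps stand 125 mm either side of its middle along y and 30 mm towards its -x edge.
- clamp_open: fixed clamp with the loose bolt, at either end of the dock: aluminium block 110 x 60 x 35 mm, on it a threaded boss (26 mm across, to 55 mm high), two posts and a bridge (32 x 64 mm) with its top 90 mm above the origin. Origin at the centre of its underside, 10 mm above the work surface; z up, along the axis of knob and bolt.
- knob_open_grip (a point): middle of the loose clamp's round knurled steel knob, on its axis, 117 mm above clamp_open's origin: 36 mm across, 26 mm tall, its underside 14 mm above the bridge (neck 18 mm thick between). It stays at this height as it turns. Grip it from above at any yaw; a turn takes about 0.05 N m, and it stays where left, so it may be let go for a new grasp. A small raised bar on its top points to the rim.
- knob_open (a joint): turn of the loose clamp's knob (rad), growing clockwise seen from above (forward); range -1.8 to 9.4. 0 is where the bolt's thread end meets the boss's: turned back past 0 (surely by -0.4) the bolt drops. It starts 0.8 to 2.4 forward of that. Turned forward without the drop, the bolt only rides on top of the thread, a pitch (6 mm) too high, and is not started.
- bolt_open (a joint): how far the bolt has sunk (m), growing downward. The steel bolt, 10 mm thick, runs down through the knob, driven by it, and is pressed down by a light spring (2 N). Pitch 6 mm: before the drop it reads 0 to 0.003 (0.006 a turn), at the drop it sinks 6 mm at once to about 0.006, one turn forward from there it reads about 0.012.
- bolt_open_top (a point): top of the loose bolt's stem, a collar 14 mm across and 4 mm thick, above the knob on its axis: 15 to 18 mm above the knob's top face before the drop, about 12 mm after it, about 6 mm after one turn forward.
- knob_set (a joint): turn (rad, growing clockwise) of the other clamp's knob, of the same shape, whose bolt is already screwed down (its collar's top only 4 mm above the knob); not to be turned.
- clamp_set: the other clamp, the same as clamp_open; origin at the centre of its underside. Leave alone.
- rack_a: white sample rack 150 x 30 x 50 mm with capped tubes (caps to 70 mm), loose in the dock's guides; origin at the centre of its underside. Leave alone.
- rack_b: a second such rack beside it. Leave alone.
- spanner: steel spanner, 130 mm long, lying on the table in front of the dock; origin under its middle. Leave alone.
- sample_cup: white open cup, 60 mm across, 65 mm high; origin at the centre of its underside. Leave alone.
- tip_box: clear plastic box 85 x 120 x 55 mm; origin at the centre of its underside. Leave alone.
- loose_tube: capped sample tube, 103 mm long, 16 mm thick, lying on the table; origin under its middle. Leave alone.
- reagent: white bottle 56 mm across, 90 mm high; origin at the centre of its underside. Leave alone.
- green_block: green plastic tube block 100 x 150 x 35 mm; origin at the centre of its underside. Leave alone.

How it is judged:
By the outcome, as a careful person would: the job done as asked, in the order asked, and still so for the second after the job is handed in, while the arm keeps its last pose, push and grip.
It also fails if it takes over 58 s, if anything falls off the work surface, if the arm or the gripper's body presses on something with over 40 N, if the wrist force passes 120 N, or if a joint passes its speed limit or range.

### The arm

A 6-joint arm with a two-finger parallel gripper is mounted at the origin on the work surface. World frame = base frame: x ahead of the robot, y to its left, z up, the work surface at z = 0. Lengths are in mm, angles in rad, forces in N, time in s.
With the tool pointing down it reaches from about 350 to 775 mm from the base axis. Payload 7.3 kg.
Tool frame: the origin (TCP) lies between the finger pads; the fingertips stand 11 mm ahead of it and the grasp point (between the pads) lies 8 mm behind it; z points along the fingers, y is the direction in which the jaws open and shut (so a half turn about z gives the same grasp; the last joint's range is limited). The gripper opens to 92 mm and grips with 3 to 60 N. Pads are 19 mm wide; open, the fingers measure 130 mm over their backs; the gripper's body (75 mm by 190 mm) begins 47 mm behind the grasp point.
Start: joints at [1.197, 0.342, 1.524, -0, 1.275, -0.146], TCP at [118.546, 511.459, 237.741] pointing down, gripper open.
Joint ranges: [-2.53, 2.53], [-0.77, 2.02], [0.04, 2.7], [-1, 4.14], [0.28, 2.66], [-3.11, 3.11]. Speed limits (rad/s): [2.57, 2.57, 3.14, 3.14, 3.14, 3.14].

### API

Orientations are given as a unit quaternion [x, y, z, w].
In Python, from bench import manip gives the robot as it stands.
- The arm moves only by the tool carry_out, never from a script. Its argument "plan" is a list of rows, each a list of 4 numbers: the shift along the tool's x, y, z in m, then the turn about the tool's z in degrees. A call has 1 to 12 rows; each row shifts and turns the commanded pose from where the row before left it, along the tool's axes as they then stand; what a row does not reach is not made up. A row lasts 1/8 s, in which the tool goes at most 62.5 mm and 10.7 degrees, less where a joint would pass 70% of its speed; a pose out of reach is approached as far as the arm can. A call with a gripper value outside its range is refused whole. "grip" is the opening, from -1 (shut) to 1 (fully open), so that 0 is half open, set as the call begins (left out, the last holds). The fingers move at their own pace and stop on an object; "grip_force" is the grip in N (left out, the last holds). Time passes only in rows, so rows that do not move let the fingers close. It gives the time, the measured TCP pose, the force and the opening at its end, in the units of the state.
- manip.sense(): the state, without advancing time (a new reading comes with each control period).
- manip.grab_frame(name): name is "scene" or "top" or "wrist"; returns the picture (480x640x3 uint8, red, green, blue); there is no depth.
- manip.camera_model(name): a dict with "fx", "fy", "cx", "cy" (pixels), "k1" (the pictures are not rectified: a ray, as slopes to the right and down, at radius r is drawn at 1 + k1 r^2 times it, then the intrinsics apply), "extrinsics" (4x4, takes a point from camera to world coordinates); the wrist camera has in their place "mount" (4x4, takes a point from camera to tool coordinates, whose origin is the TCP and whose axes are the flange's). Camera axes: x right, y down, z forward; pixel columns grow to the right and rows downward; lengths in mm; the calibration is good to about 2 mm. A picture is of the moment at which its call begins: read the wrist's pose just before it. camera_model takes no time and is no camera call.
- manip.finish_job(): hands the job in, once; it reports no verdict.
The state is a dict: "time_s": time; "joint_pos": joint angles; "qvel": joint speeds; "joint_torque": joint torques, N m; "ee_pos": TCP position; "tcp_rot": TCP orientation; "wrist_force": force on the tool from outside, world axes, zero at the start; "moment": the same for the moment, N m; "width": opening from 0.0 (shut) to 1.0 (fully open).
Only numpy, scipy, OpenCV 4.12 (cv2) and the standard library are available. Lean on these libraries where they do the work, as an engineer would, in place of code of your own. Each camera call takes 0.05 s, during which the arm holds its last target.

## Working session

There is one attempt and no reset: what is moved stays moved. The work goes in short steps, Python scripts to look and compute and a tool call to move; the robot and the scene stay as the last step left them, time stands still between calls to the robot, and variables do not carry over. Pictures are saved under pics/ and viewed, and the job is handed in when it is done.

Besides the shell and the picture viewer there is one more tool, called after "Request:" as a command line: name --pt "numbers of a row" for each row, then --argument value for the rest. carry_out: Moves the arm, as the interface text tells. Its arguments: {"type":"object","properties":{"plan":{"type":"array","items":{"type":"array","items":{"type":"number"}}},"grip":{"type":"number"},"grip_force":{"type":"number"}},"required":["plan"]}

```bash
mkdir -p pics; ls
python3 - <<'E'
from bench import manip
import cv2
s=manip.sense();print(s)
for n in("scene","top","wrist"):
    cv2.imwrite(f"pics/{n}0.png",manip.grab_frame(n)[:,:,::-1]);print(n,manip.camera_model(n))
E
```

```text
pics
{'time_s': 0.0, 'joint_pos': array([ 1.19700036e+00,  3.42721359e-01,  1.52502349e+00, -1.89328628e-05,
        1.27539544e+00, -1.46017278e-01]), 'qvel': array([ 0.00151572,  0.00048501, -0.00204038, -0.00053882, -0.00288235,
        0.00221641]), 'joint_torque': array([ 7.21149427e-04, -4.31253254e+01, -2.44213986e+01,  7.17723859e-02,
        5.60727145e-02, -1.55006587e-04]), 'ee_pos': array([118.39980469, 511.07084616, 237.04340039]), 'tcp_rot': array([ 1.13640521e-01,  9.93521632e-01, -7.50152879e-04, -1.90112897e-04]), 'wrist_force': array([ 0.13748211, -0.13431921,  0.17486486]), 'moment': array([0.02737655, 0.0453874 , 0.03189627]), 'width': 0.9999671849711305}
scene {'fx': 541.8418984670183, 'fy': 541.8418984670183, 'cx': 322.9998893616725, 'cy': 241.206743893405, 'k1': -0.0042583231225332635, 'extrinsics': array([[-6.42968821e-01,  5.88602758e-01, -4.90038660e-01,
         1.11761594e+03],
       [ 7.65892348e-01,  4.94071061e-01, -4.11464091e-01,
         4.70330649e+02],
       [-7.49783066e-05, -6.39875442e-01, -7.68478636e-01,
         1.00723504e+03],
       [ 0.
[... 357 characters left out ...]
9650842e-04,
        -3.55492264e+01],
       [ 2.76754202e-04, -2.01773471e-01, -9.79432177e-01,
         1.23275874e+03],
       [ 0.00000000e+00,  0.00000000e+00,  0.00000000e+00,
         1.00000000e+00]])}
wrist {'fx': 424.75679261337666, 'fy': 424.75679261337666, 'cx': 317.47689134340294, 'cy': 237.60834047631857, 'k1': -0.08495748122084289, 'mount': array([[ 8.02483471e-04, -9.52307003e-01, -3.05140505e-01,
         8.27310922e+01],
       [ 9.99998273e-01,  2.52646718e-04,  1.84139712e-03,
         1.04508086e-01],
       [-1.67648262e-03, -3.05141455e-01,  9.52305561e-01,
        -1.45691655e+02],
       [ 0.00000000e+00,  0.00000000e+00,  0.00000000e+00,
         1.00000000e+00]])}
```

View pics/scene0.png

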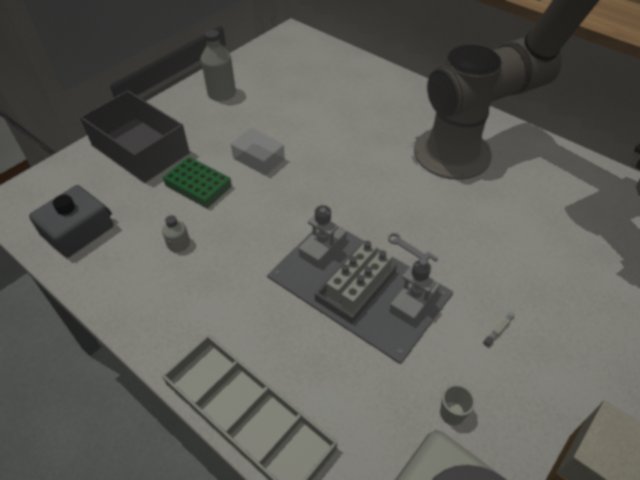

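View pics/top0.png

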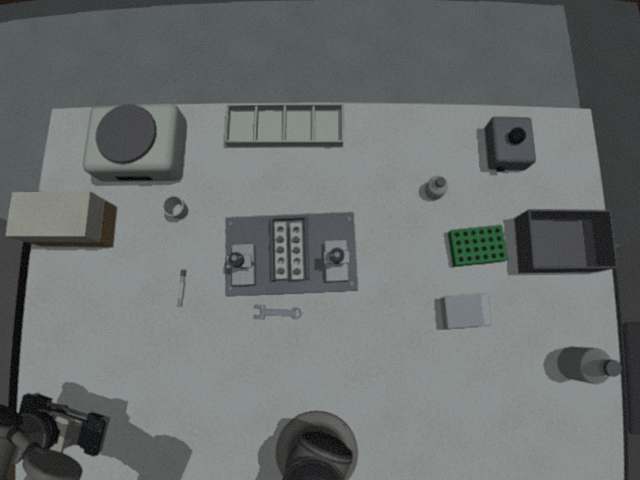

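View pics/wrist0.png

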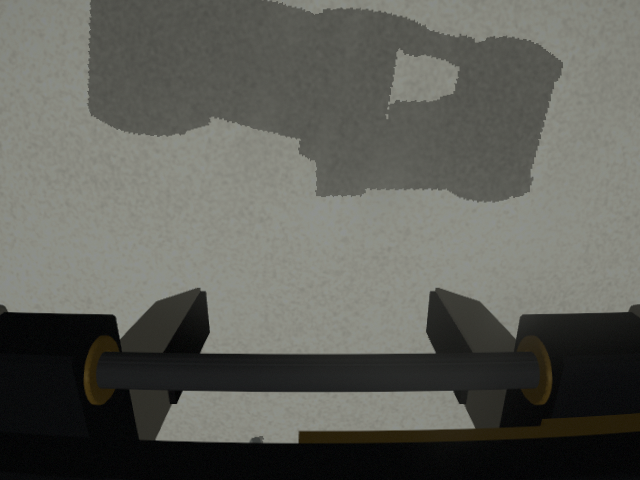

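The top view shows the dock in the middle, with the knobs at about (237,260) and (337,256). In the scene view they are at about (421,270) and (323,213). I'll enlarge both and brighten them.

Run:
```python
import cv2,numpy as np
a=cv2.imread("pics/scene0.png");b=cv2.imread("pics/top0.png")
def c(im,u,v,r=32):
    return cv2.convertScaleAbs(cv2.resize(im[v-r:v+r,u-r:u+r],(390,290) if 0 else (300,300),interpolation=cv2.INTER_CUBIC),alpha=1.8)
cv2.imwrite("pics/crop0.png",np.vstack([np.hstack([c(a,421,275),c(a,323,218)]),np.hstack([c(b,237,260),c(b,337,256)])]))
```

```text
(no output)
```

View pics/crop0.png

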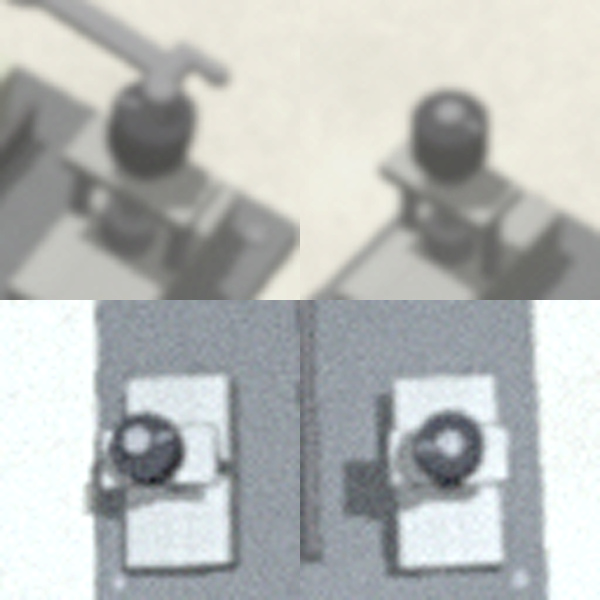

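```bash
cat > h.py <<'E'
import numpy as np,cv2
from scipy.spatial.transform import Rotation as R
from bench import manip
def ray(name,u,v,T=None):
    m=manip.camera_model(name)
    if T is None: T=np.array(m["extrinsics"])
    d=np.array([(u-m["cx"])/m["fx"],(v-m["cy"])/m["fy"]]);x=d.copy()
    for _ in range(20): x=d/(1+m["k1"]*(x@x))
    return T[:3,3],T[:3,:3]@np.array([x[0],x[1],1])
def wristT(s):
    T=np.eye(4);T[:3,:3]=R.from_quat(s["tcp_rot"]).as_matrix();T[:3,3]=s["ee_pos"]
    return T@np.array(manip.camera_model("wrist")["mount"])
def plane(o,d,z): return o+d*(z-o[2])/d[2]
def tri(a,b):
    A=[];B=[]
    for o,d in(a,b):
        d=d/np.linalg.norm(d);P=np.eye(3)-np.outer(d,d);A.append(P);B.append(P@o)
    return np.linalg.solve(sum(A),sum(B))
def totool(s,p): return R.from_quat(s["tcp_rot"]).inv().apply(np.array(p)-s["ee_pos"])
def proj(name,p,T=None):
    m=manip.camera_model(name)
    if T is None:T=np.array(m["extrinsics"])
    q=T[:3,:3].T@(np.array(p)-T[:3,3]);x=q[:2]/q[2];x=x*(1+m["k1"]*(x@x))
    return x*m["fx"]+[m["cx"],m["cy"]]
E
python3 - <<'E'
from h import *
s32=64/300
# top & scene silhouettes mid
L=[ray("top",205+148*s32,228+150*s32),ray("scene",389+150*s32,243+130*s32)]
Rr=[ray("top",305+448*s32,224+150*s32),ray("scene",291+450*s32,186+135*s32)]
for n,k in(("L",L),("R",Rr)): print(n,plane(*k[0],127),plane(*k[1],127),tri(*k))
# collar positions: ray heights
l=plane(*L[0],127)
for n,k,c in(("L",L,(205+137*s32,228+138*s32)),("R",Rr,(305+450*s32,224+140*s32))):
    p=plane(*k[0],127)
    for h in(144,157): print(n,h,proj("top",[p[0],p[1],h]),c,proj("scene",[p[0],p[1],h]))
s=manip.sense()
print(R.from_quat(s["tcp_rot"]).as_matrix().round(3)); print(totool(s,[l[0],l[1],237]))
for n,p in(("corners",[(226,217),(354,212),(356,291),(227,296)]),):
    for q in p: print(plane(*ray("top",*q),10))
E
```

```text
L [487.94728933 198.85851262 127.        ] [488.40096869 200.8006583  127.        ] [487.80052009 199.78195739 125.57446213]
R [ 499.13113011 -209.02183457  127.        ] [407.65480321  58.3600423  127.        ] [449.04047936 -71.30877369 153.21683865]
L 144 [235.1601274  258.99484095] (234.22666666666666, 257.44) [421.49093466 265.00998029]
L 157 [234.05069788 258.20551314] (234.22666666666666, 257.44) [422.40688199 261.0340322 ]
R 144 [401.62675774 254.93485497] (401.0, 253.86666666666667) [269.69913049 177.14507061]
R 157 [402.45384926 254.09839131] (401.0, 253.86666666666667) [269.26835372 172.98159083]
[[-0.974  0.226 -0.   ]
 [ 0.226  0.974 -0.001]
 [ 0.    -0.001 -1.   ]]
[-4.30500427e+02 -2.20797683e+02  3.75759179e-01]
[626.61122511 259.07082536  10.        ]
[ 641.59943191 -100.15633146   10.        ]
[ 421.39085522 -103.90366317   10.        ]
[406.07254639 245.99427027  10.        ]
```

Request:
carry_out --pt "-0.0359 -0.0184 0 0" --pt "-0.0359 -0.0184 0 0" --pt "-0.0359 -0.0184 0 0" --pt "-0.0359 -0.0184 0 0" --pt "-0.0359 -0.0184 0 0" --pt "-0.0359 -0.0184 0 0" --pt "-0.0359 -0.0184 0 0" --pt "-0.0359 -0.0184 0 0" --pt "-0.0359 -0.0184 0 0" --pt "-0.0359 -0.0184 0 0" --pt "-0.0359 -0.0184 0 0" --pt "-0.0359 -0.0184 0 0"

```text
time_s: 1.65
ee_pos: [489.1, 198.1, 237.5]
tcp_rot: [0.114, 0.994, -0.0, -0.0]
wrist_force: [1.7, -0.3, -0.1]
width: 0.999
```

Run:
```python
from h import *
s=manip.sense();print(s["ee_pos"],s["joint_pos"],s["time_s"])
im=manip.grab_frame("wrist")[:,:,::-1];cv2.imwrite("pics/w1.png",im)
cv2.imwrite("pics/w1b.png",cv2.convertScaleAbs(im,alpha=1.7))
T=wristT(s)
for z in(127,140,158):print(proj("wrist",[488,199,z],T))
```

```text
[489.14996465 198.06033107 237.50096917] [ 2.39357186e-01  3.47426287e-01  1.51670497e+00  1.59717891e-04
  1.27788525e+00 -1.10355920e+00] 1.65
[317.57325069 236.64963102]
[317.6128872  243.16434408]
[317.67452197 253.29605801]
```

View pics/w1b.png

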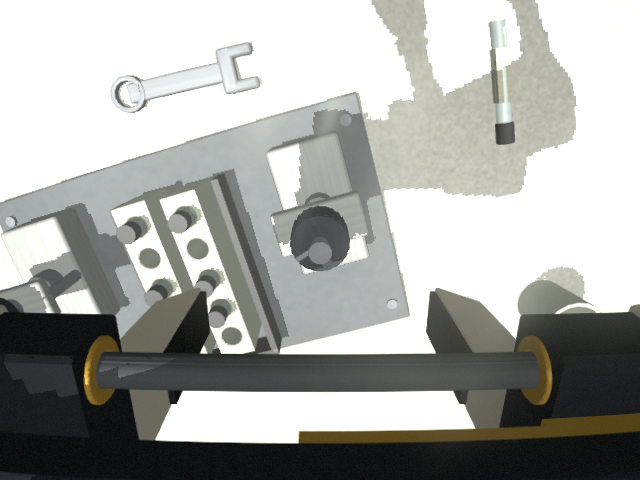

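The wrist view shows the knob at about (320,238) and its collar at about (320,253). The collar is offset as a stem about 158 mm high would be. I'll measure both more exactly.

Run:
```python
import cv2
im=cv2.imread("pics/w1.png")
c=im[195:285,260:380]
cv2.imwrite("pics/w1c.png",cv2.convertScaleAbs(cv2.resize(c,(800,600),interpolation=cv2.INTER_CUBIC),alpha=2.5))
```

```text
(no output)
```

View pics/w1c.png

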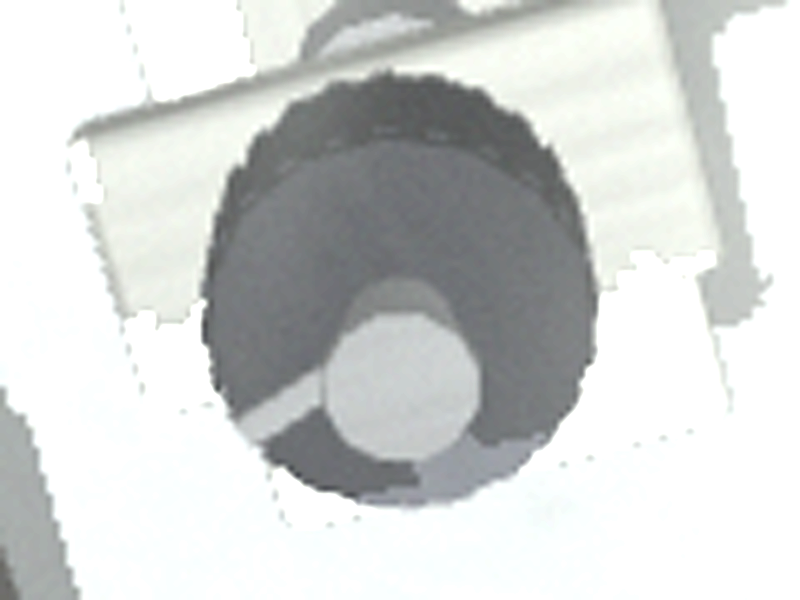

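Run:
```python
from h import *
s=manip.sense();T=wristT(s)
k=plane(*ray("wrist",320.0,243.3,T),140);print("knob",k)
for z in (144,152,157): print(z,plane(*ray("wrist",320.3,252.9,T),z))
print(totool(s,[k[0],k[1],127]))
```

```text
knob [492.05524425 197.25991166 140.        ]
144 [496.67501971 196.35017749 144.        ]
152 [493.83008424 196.9532006  152.        ]
157 [492.05199957 197.33009004 157.        ]
[  1.30581401   2.11782086 110.29242189]
```

Run:
```python
from h import *
s=manip.sense();print(s["ee_pos"],s["qvel"].round(3))
im=manip.grab_frame("wrist")[:,:,::-1];cv2.imwrite("pics/w2.png",im)
s2=manip.sense();print(s2["ee_pos"])
np.save("s2.npy",s,allow_pickle=True)
c=im[195:285,260:380]
cv2.imwrite("pics/w2c.png",cv2.convertScaleAbs(cv2.resize(c,(800,600),interpolation=cv2.INTER_CUBIC),alpha=2.5))
```

```text
[492.60565686 195.10590051 237.29807761] [ 0.051 -0.027  0.057  0.013 -0.006  0.095]
[490.73487755 196.63689832 237.1548346 ]
```

View pics/w2c.png

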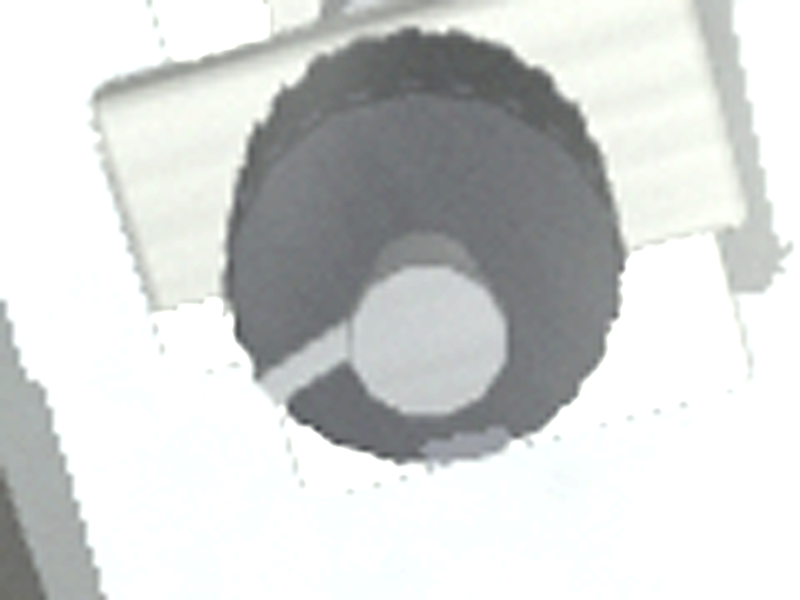

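Run:
```python
from h import *
s2=np.load("s2.npy",allow_pickle=True).item()
k=plane(*ray("wrist",323.75,236.85,wristT(s2)),140);print(k)
s1=dict(s2);s1["ee_pos"]=np.array([489.15,198.06,237.5])
print(plane(*ray("wrist",320.0,243.3,wristT(s1)),140))
s=manip.sense();print(s["ee_pos"],R.from_quat(s["tcp_rot"]).as_matrix().round(4))
```

```text
[488.58687121 200.37302735 140.        ]
[488.66799834 200.19889438 140.        ]
[490.73487755 196.63689832 237.1548346 ] [[-9.734e-01  2.292e-01  5.000e-04]
 [ 2.292e-01  9.734e-01 -8.000e-04]
 [-7.000e-04 -7.000e-04 -1.000e+00]]
```

Request:
carry_out --pt "0 0 0 10" --pt "0 0 0 10" --pt "0 0 0 10" --pt "0 0 0 10" --pt "0 0 0 10" --pt "0 0 0 10" --pt "0 0 0 10" --pt "0 0 0 10" --pt "0 0 0 0" --pt "0 0 0 0" --pt "0 0 0 0" --pt "0 0 0 0"

```text
time_s: 3.25
ee_pos: [488.3, 199.1, 237.7]
tcp_rot: [0.725, 0.688, 0.0, -0.0]
wrist_force: [-0.4, 0.9, -0.2]
width: 0.998
```

Run:
```python
from h import *
s=manip.sense();print(s["ee_pos"],s["qvel"].round(3),s["joint_pos"][5],s["moment"],s["wrist_force"])
im=manip.grab_frame("wrist")[:,:,::-1];cv2.imwrite("pics/w3.png",im)
s2=manip.sense();print(s2["ee_pos"],R.from_quat(s["tcp_rot"]).as_matrix().round(4))
np.save("s3.npy",s,allow_pickle=True)
c=im[195:285,260:380]
cv2.imwrite("pics/w3c.png",cv2.convertScaleAbs(cv2.resize(c,(800,600),interpolation=cv2.INTER_CUBIC),alpha=2.5))
```

```text
[488.31704844 199.10078219 237.73797088] [-0.002  0.001 -0.001 -0.    -0.001  0.003] 0.2939948706474216 [-0.10565657  0.09447112  0.01995068] [-0.439989    0.90611646 -0.16569234]
[488.34125    199.06784139 237.70579907] [[ 5.230e-02  9.986e-01  0.000e+00]
 [ 9.986e-01 -5.230e-02  1.000e-04]
 [ 1.000e-04  0.000e+00 -1.000e+00]]
```

View pics/w3c.png

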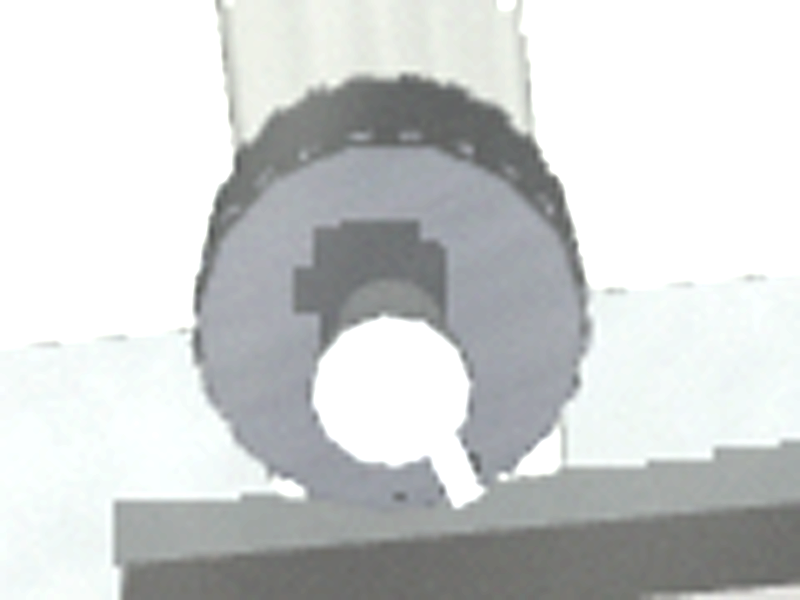

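Run:
```python
from h import *
s=np.load("s3.npy",allow_pickle=True).item()
k=plane(*ray("wrist",318.7,243.9,wristT(s)),140);print(k,totool(s,[k[0],k[1],119]))
```

```text
[489.60066429 200.59022406 140.        ] [  1.54273047   1.1999036  118.73816593]
```

The loose clamp's knob is at about (489, 200.4), from three wrist views and the two fixed cameras, which agree to within about 1.5 mm. I'll go down with the jaws open.

Request:
carry_out --pt "0.0014 0.001 0 0" --pt "0 0 0.0195 0" --pt "0 0 0.0195 0" --pt "0 0 0.0195 0" --pt "0 0 0.0195 0" --pt "0 0 0.0195 0" --pt "0 0 0.0195 0" --pt "0 0 0 0" --pt "0 0 0 0" --pt "0 0 0 0"

```text
time_s: 4.55
ee_pos: [490.0, 200.6, 121.7]
tcp_rot: [0.726, 0.688, 0.001, 0.0]
wrist_force: [-0.3, -0.5, -0.3]
width: 0.998
```

Run:
```python
from h import *
s=manip.sense();print(s["ee_pos"],s["moment"],s["wrist_force"])
im=manip.grab_frame("wrist")[:,:,::-1];cv2.imwrite("pics/w4.png",cv2.convertScaleAbs(im,alpha=1.7))
```

```text
[490.0027004  200.59034029 121.66014505] [-0.12346261  0.03084254  0.03590153] [-0.26745029 -0.53069982 -0.34128728]
```

View pics/w4.png

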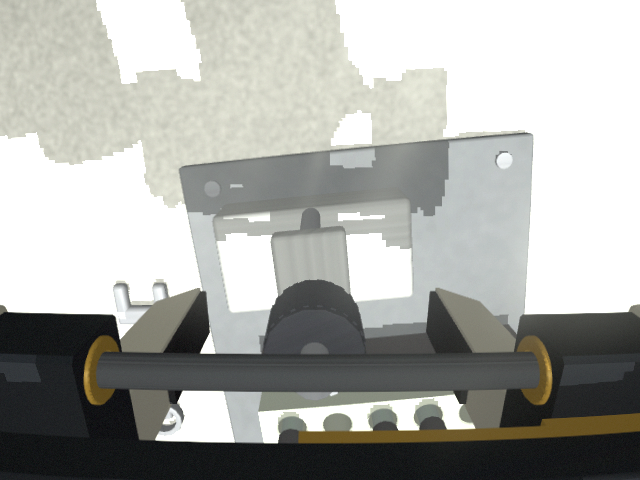

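The knob spans columns 263–365 and the jaws are centred at 318, so the knob sits about 1.2 mm to the −y side of the tool. I'll shift to match and then close.

Request:
carry_out --pt "0 -0.0011 0.002 0" --pt "0 0 0 0"

```text
time_s: 4.85
ee_pos: [488.2, 200.5, 118.7]
tcp_rot: [0.726, 0.688, -0.0, -0.0]
wrist_force: [0.2, -0.3, 0.3]
width: 1.0
```

Request:
carry_out --pt "0 0 0 0" --pt "0 0 0 0" --pt "0 0 0 0" --pt "0 0 0 0" --pt "0 0 0 0" --pt "0 0 0 0" --pt "0 0 0 0" --pt "0 0 0 0" --grip -1 --grip_force 30

```text
time_s: 5.85
ee_pos: [488.7, 200.5, 118.8]
tcp_rot: [0.726, 0.688, 0.0, 0.0]
wrist_force: [2.2, 0.2, -2.3]
width: 0.388
```

```bash
cat > look.py <<'E'
import sys
from h import *
n=sys.argv[1]
s=manip.sense();print(s["time_s"],s["ee_pos"].round(1),"j6",s["joint_pos"][5].round(4),"M",s["moment"].round(3),"F",s["wrist_force"].round(2),s["width"].round(3))
a=manip.grab_frame("wrist")[250:400,230:400,::-1]
b=manip.grab_frame("scene")[240:300,386:456,::-1]
f=lambda x,al:cv2.convertScaleAbs(cv2.resize(x,(400,360),interpolation=cv2.INTER_CUBIC),alpha=al)
cv2.imwrite(f"pics/{n}.png",np.hstack([f(a,2.),f(b,2)]))
E
python3 look.py g0
```

```text
Traceback (most recent call last):
  File "look.py", line 4, in <module>
    s=manip.sense();print(s["time_s"],s["ee_pos"].round(1),"j6",s["joint_pos"][5].round(4),"M",s["moment"].round(3),"F",s["wrist_force"].round(2),s["width"].round(3))
                                                                                                                                                  ^^^^^^^^^^^^^^^^
AttributeError: 'float' object has no attribute 'round'
```

```bash
sed -i 's/s\["width"\].round(3)/round(s["width"],3)/' look.py; python3 look.py g0
```

```text
5.85 [488.7 200.5 118.8] j6 0.2975 M [-0.12  -0.295 -0.066] F [ 2.21  0.25 -2.28] 0.388
```

View pics/g0.png

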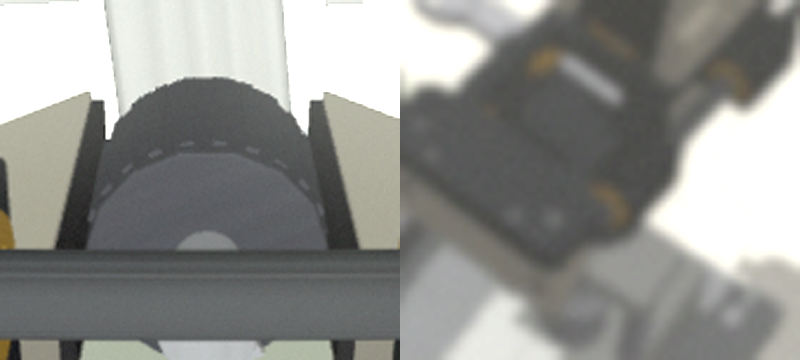

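The knob is gripped: the opening is 35.7 mm and the side force is small. The collar's upper edge shows just above the gripper's bar, at crop (205,232). I'll turn it back and watch that edge for the drop.

Request:
carry_out --pt "0 0 0 -10" --pt "0 0 0 -10" --pt "0 0 0 -10" --pt "0 0 0 -10" --pt "0 0 0 0"

```text
time_s: 6.58
ee_pos: [488.1, 200.3, 118.8]
tcp_rot: [0.447, 0.894, -0.0, -0.0]
wrist_force: [0.8, -1.6, 0.3]
width: 0.385
```

```bash
cat > look.py <<'E'
import sys
from h import *
n=sys.argv[1]
s=manip.sense();print(s["time_s"],s["ee_pos"].round(1),"j6",s["joint_pos"][5].round(4),"M",s["moment"].round(3),"F",s["wrist_force"].round(2),round(s["width"],3))
a=manip.grab_frame("wrist")[250:400,230:400,::-1]
f=lambda x,al:cv2.convertScaleAbs(cv2.resize(x,(400,360),interpolation=cv2.INTER_CUBIC),alpha=al)
cv2.imwrite(f"pics/{n}.png",f(a,2.))
E
python3 look.py g1
```

```text
6.575 [488.1 200.3 118.8] j6 -0.3991 M [-0.361 -0.082  0.037] F [ 0.81 -1.62  0.35] 0.385
```

View pics/g1.png

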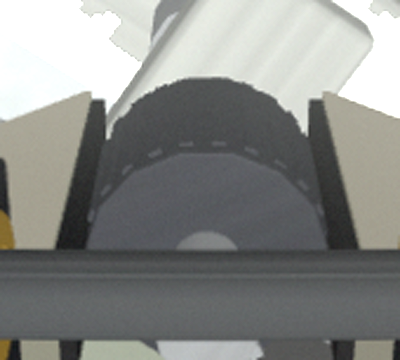

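The collar edge is unchanged at crop row 232, so there is no drop yet. I'll continue in smaller steps.

Request:
carry_out --pt "0 0 0 -10" --pt "0 0 0 0"

```text
time_s: 6.88
ee_pos: [488.0, 200.2, 118.7]
tcp_rot: [0.369, 0.93, -0.0, -0.0]
wrist_force: [-0.7, -2.9, 1.8]
width: 0.385
```

```bash
python3 look.py g2
cat > edge.py <<'E'
import cv2,sys,glob
for n in sys.argv[1:]:
    g=cv2.cvtColor(cv2.imread(f"pics/{n}.png"),cv2.COLOR_BGR2GRAY)
    col=g[150:248,195:220].mean(1)
    print(n,[int(x) for x in col[::4]])
E
python3 edge.py g1 g2
```

```text
6.875 [488.  200.2 118.7] j6 -0.5711 M [-0.586  0.121 -0.012] F [-0.66 -2.9   1.84] 0.385
g1 [74, 97, 94, 93, 94, 94, 93, 93, 93, 93, 92, 91, 90, 90, 89, 88, 88, 90, 89, 90, 95, 125, 129, 129, 128]
g2 [73, 97, 94, 93, 94, 93, 94, 93, 94, 94, 93, 92, 91, 90, 90, 89, 90, 90, 90, 92, 96, 124, 130, 130, 129]
```

Request:
carry_out --pt "0 0 0 -10" --pt "0 0 0 0"

```text
time_s: 7.18
ee_pos: [487.9, 200.1, 118.7]
tcp_rot: [0.287, 0.958, -0.0, -0.0]
wrist_force: [-2.3, -5.3, 3.5]
width: 0.387
```

```bash
python3 look.py g3;python3 edge.py g3
```

```text
7.175 [487.9 200.1 118.7] j6 -0.7446 M [-0.869  0.362  0.043] F [-2.28 -5.33  3.53] 0.387
g3 [73, 97, 95, 94, 94, 94, 95, 94, 94, 95, 94, 92, 92, 91, 92, 90, 90, 91, 92, 93, 96, 124, 130, 129, 128]
```

Request:
carry_out --pt "0 0 0 -10" --pt "0 0 0 0"

```text
time_s: 7.48
ee_pos: [487.8, 199.9, 118.7]
tcp_rot: [0.202, 0.979, -0.001, -0.0]
wrist_force: [-2.4, -5.7, 2.9]
width: 0.387
```

```bash
python3 look.py g4;python3 edge.py g4
```

```text
7.475 [487.8 199.9 118.7] j6 -0.9197 M [-1.058  0.408  0.02 ] F [-2.43 -5.7   2.95] 0.387
g4 [72, 97, 94, 94, 95, 95, 94, 94, 95, 95, 93, 92, 92, 92, 90, 90, 91, 92, 92, 93, 97, 124, 127, 128, 126]
```

Request:
carry_out --pt "0 0 0 -10" --pt "0 0 0 0"

```text
time_s: 7.78
ee_pos: [487.8, 199.8, 118.7]
tcp_rot: [0.116, 0.993, -0.001, -0.001]
wrist_force: [-3.0, -6.6, 4.1]
width: 0.385
```

```bash
python3 look.py g5;python3 edge.py g5
```

```text
7.775 [487.8 199.8 118.7] j6 -1.0943 M [-1.1    0.376  0.082] F [-2.99 -6.56  4.06] 0.385
g5 [72, 95, 93, 93, 94, 94, 94, 94, 94, 94, 93, 91, 91, 91, 90, 90, 90, 91, 92, 92, 98, 122, 124, 124, 124]
```

Request:
carry_out --pt "0 0 0 -10" --pt "0 0 0 0"

```text
time_s: 8.07
ee_pos: [487.7, 199.6, 118.7]
tcp_rot: [0.029, 1.0, -0.001, -0.001]
wrist_force: [-2.7, -7.9, 5.0]
width: 0.388
```

```bash
python3 look.py g6;python3 edge.py g6
```

```text
8.075 [487.7 199.6 118.7] j6 -1.2688 M [-1.248  0.451 -0.017] F [-2.67 -7.87  5.  ] 0.388
g6 [72, 95, 93, 93, 93, 93, 93, 94, 94, 93, 93, 92, 92, 91, 91, 90, 90, 91, 91, 92, 98, 121, 122, 122, 122]
```

Request:
carry_out --pt "0 0 0 -10" --pt "0 0 0 0"

```text
time_s: 8.38
ee_pos: [487.7, 199.4, 118.7]
tcp_rot: [-0.058, 0.998, -0.001, -0.001]
wrist_force: [-2.4, -8.1, 4.8]
width: 0.387
```

```bash
python3 look.py g7;python3 edge.py g7
```

```text
8.375 [487.7 199.4 118.7] j6 -1.4433 M [-1.394  0.383 -0.019] F [-2.43 -8.15  4.84] 0.387
g7 [73, 96, 94, 95, 95, 95, 95, 96, 97, 95, 95, 93, 93, 93, 92, 91, 91, 93, 94, 94, 98, 121, 122, 123, 122]
```

Request:
carry_out --pt "0 0 0 -10" --pt "0 0 0 0"

```text
time_s: 8.68
ee_pos: [487.8, 199.3, 118.7]
tcp_rot: [-0.145, 0.989, -0.001, -0.001]
wrist_force: [-3.6, -9.7, 4.8]
width: 0.385
```

```bash
python3 look.py g8;python3 edge.py g8
```

```text
8.675 [487.8 199.3 118.7] j6 -1.6178 M [-1.485  0.357  0.06 ] F [-3.58 -9.75  4.82] 0.385
g8 [76, 98, 96, 96, 97, 98, 97, 97, 98, 97, 96, 95, 95, 95, 94, 93, 94, 94, 96, 96, 102, 123, 124, 123, 122]
```

Request:
carry_out --pt "0 0 0 -10" --pt "0 0 0 0"

```text
time_s: 8.98
ee_pos: [487.9, 199.1, 118.7]
tcp_rot: [-0.231, 0.973, -0.001, -0.001]
wrist_force: [-2.7, -9.8, 4.3]
width: 0.384
```

```bash
python3 look.py g9;python3 edge.py g9
```

```text
8.975 [487.9 199.1 118.7] j6 -1.7923 M [-1.501  0.376  0.046] F [-2.72 -9.75  4.34] 0.384
g9 [76, 98, 96, 97, 97, 96, 97, 97, 97, 97, 96, 94, 94, 95, 94, 93, 94, 94, 95, 96, 103, 121, 122, 122, 120]
```

View pics/g9.png

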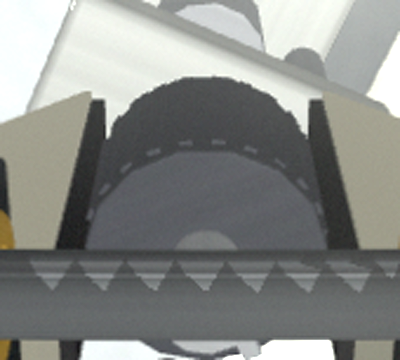

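The collar edge is still at row 232, so no drop yet. The knob's raised bar shows below the gripper bar at crop (250,348).

Request:
carry_out --pt "0 0 0 -10" --pt "0 0 0 0"

```text
time_s: 9.28
ee_pos: [488.0, 199.0, 118.7]
tcp_rot: [-0.315, 0.949, -0.001, -0.001]
wrist_force: [-2.1, -10.2, 4.3]
width: 0.388
```

```bash
python3 look.py g10;python3 edge.py g10
```

```text
9.275 [488.  199.  118.7] j6 -1.9669 M [-1.605  0.288  0.069] F [ -2.11 -10.2    4.33] 0.388
g10 [75, 95, 94, 94, 95, 95, 94, 95, 95, 95, 94, 94, 93, 93, 91, 92, 92, 94, 94, 95, 103, 118, 118, 119, 117]
```

Request:
carry_out --pt "0 0 0 -10" --pt "0 0 0 0"

```text
time_s: 9.57
ee_pos: [488.1, 198.9, 118.7]
tcp_rot: [-0.396, 0.918, -0.001, -0.001]
wrist_force: [-1.7, -11.0, 4.7]
width: 0.383
```

```bash
python3 look.py g11;python3 edge.py g11
```

```text
9.575 [488.1 198.9 118.7] j6 -2.1414 M [-1.68   0.232  0.046] F [ -1.74 -10.98   4.67] 0.383
g11 [76, 94, 93, 94, 109, 133, 132, 113, 95, 94, 93, 92, 92, 91, 90, 91, 90, 92, 92, 94, 101, 115, 116, 116, 115]
```

View pics/g11.png

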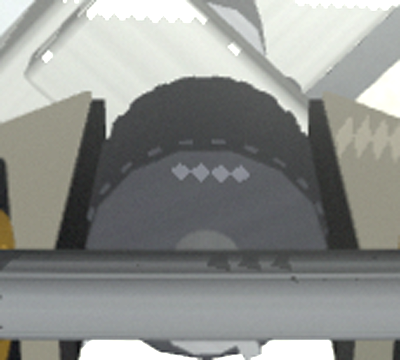

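Those bright diamonds are only light. The collar edge hasn't moved after 140°, so the drop must come within about 20° more.

Request:
carry_out --pt "0 0 0 -6" --pt "0 0 0 0"

```text
time_s: 9.88
ee_pos: [488.2, 198.8, 118.8]
tcp_rot: [-0.444, 0.896, -0.001, -0.001]
wrist_force: [-1.0, -11.7, 3.4]
width: 0.386
```

```bash
python3 look.py g12;python3 edge.py g12
```

```text
9.875 [488.2 198.8 118.8] j6 -2.2454 M [-1.78   0.267  0.069] F [ -1.04 -11.74   3.42] 0.386
g12 [76, 94, 93, 94, 94, 97, 111, 127, 131, 111, 95, 92, 91, 91, 90, 90, 91, 91, 93, 93, 101, 114, 114, 114, 113]
```

Request:
carry_out --pt "0 0 0 -6" --pt "0 0 0 0"

```text
time_s: 10.18
ee_pos: [488.2, 198.7, 118.7]
tcp_rot: [-0.49, 0.872, -0.001, -0.001]
wrist_force: [-0.3, -10.8, 3.5]
width: 0.387
```

```bash
python3 look.py g13;python3 edge.py g13
```

```text
10.175 [488.2 198.7 118.7] j6 -2.3501 M [-1.783  0.13   0.043] F [ -0.25 -10.78   3.48] 0.387
g13 [79, 95, 95, 95, 95, 95, 96, 103, 115, 130, 128, 109, 96, 92, 91, 90, 91, 91, 92, 93, 101, 113, 113, 113, 113]
```

Request:
carry_out --pt "0 0 0 -6" --pt "0 0 0 0"

```text
time_s: 10.48
ee_pos: [488.3, 198.7, 118.7]
tcp_rot: [-0.535, 0.845, -0.001, -0.001]
wrist_force: [-1.4, -12.0, 3.0]
width: 0.386
```

```bash
python3 look.py g14;python3 edge.py g14
```

```text
10.475 [488.3 198.7 118.7] j6 -2.4548 M [-1.874  0.083  0.003] F [ -1.38 -11.98   3.05] 0.386
g14 [80, 97, 96, 97, 97, 96, 95, 96, 98, 105, 119, 136, 136, 131, 114, 95, 91, 92, 93, 92, 101, 113, 112, 113, 112]
```

View pics/g14.png

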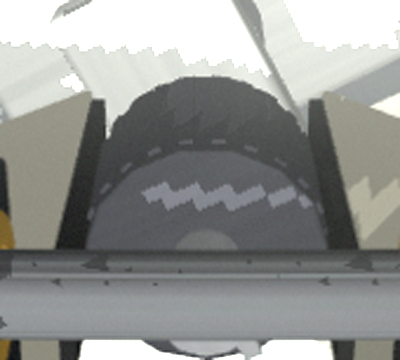

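```bash
python3 - <<'E'
from h import *
s=manip.sense();T=wristT(s)
Rm=R.from_quat(s["tcp_rot"]).as_matrix()
kx=np.array([488.6,200.0,0])
k2=kx.copy();k2[:2]=s["ee_pos"][:2]
for nm,k in(("est",kx),("tcp",k2)):
  for z,r in((140,18),(140,-18),(157,7),(155,7),(152,7),(146,7),(140,5)):
    p=k+Rm[:,0]*r+[0,0,z]; p[2]=z
    q=proj("wrist",p,T);print(nm,z,r,"crop row",((q[1]-250)*2.4).round(1))
E
python3 - <<'E'
import cv2,numpy as np
o=[cv2.imread(f"pics/g{i}.png")[210:360,150:270] for i in(1,5,9,11,12,14)]
cv2.imwrite("pics/cmp.png",cv2.resize(np.hstack(o),(800,167)))
E
```

```text
est 140 18 crop row 151.5
est 140 -18 crop row 367.0
est 157 7 crop row 294.4
est 155 7 crop row 284.9
est 152 7 crop row 271.2
est 146 7 crop row 245.4
est 140 5 crop row 233.9
tcp 140 18 crop row 143.0
tcp 140 -18 crop row 359.9
tcp 157 7 crop row 285.6
tcp 155 7 crop row 276.2
tcp 152 7 crop row 262.6
tcp 146 7 crop row 237.1
tcp 140 5 crop row 226.0
```

View pics/cmp.png

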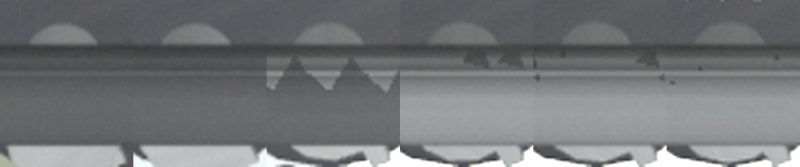

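That visible arc is the stem's root, not the collar, so it was never going to move. The collar's lower edge, below the gripper bar, did shift up between g5 and g9. I'll find the exact step.

Run:
```python
import cv2,numpy as np
o=[cv2.imread(f"pics/g{i}.png")[310:360,120:290] for i in(0,1,2,3,4,5,6,7,8,9,10,11,12,13,14)]
for i in range(15): cv2.putText(o[i],str(i),(2,14),0,.45,(0,0,255))
rows=[cv2.resize(np.hstack(o[i:i+3]),(800,78)) for i in range(0,15,3)]
cv2.imwrite("pics/cmp2.png",np.vstack(rows))
```

```text
(no output)
```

View pics/cmp2.png

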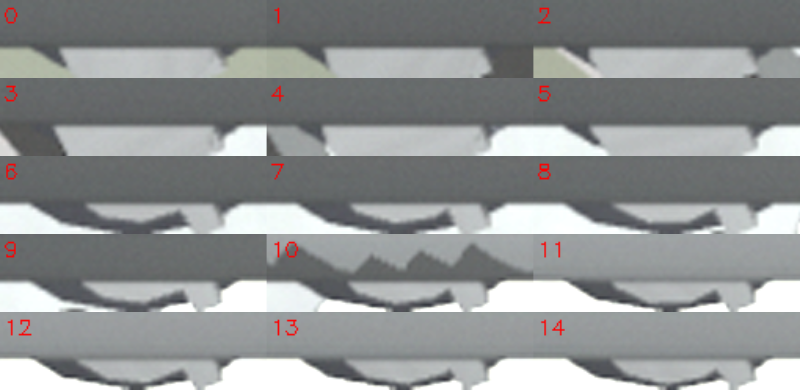

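The collar dropped between looks 5 and 6, with j6 between −1.094 and −1.269, so about −1.18. I then overshot backward by about 1.27 rad, but the bolt stayed in its thread and the knob is inside its range. One full turn from the drop is j6-equivalent −1.18 + 2π = 5.10, which is 433° forward from here and needs one regrasp.

Request:
carry_out --pt "0 0 0 10" --pt "0 0 0 10" --pt "0 0 0 10" --pt "0 0 0 10" --pt "0 0 0 10" --pt "0 0 0 10" --pt "0 0 0 10" --pt "0 0 0 0"

```text
time_s: 11.52
ee_pos: [487.7, 199.6, 118.7]
tcp_rot: [0.048, 0.999, -0.001, -0.001]
wrist_force: [-2.8, -7.2, 4.9]
width: 0.385
```

```bash
sed -i 's/250:400,230:400/250:430,230:400/; s/(400,360)/(400,432)/' look.py; python3 look.py f1
```

```text
11.525 [487.7 199.6 118.7] j6 -1.2298 M [-1.267  0.478 -0.071] F [-2.82 -7.23  4.85] 0.385
```

View pics/f1.png

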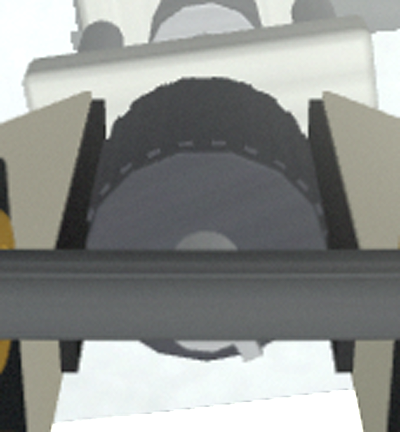

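The collar is still down after turning forward to near the drop angle: its edge is at row 349, inside the knob rim at 358. I'll continue.

Request:
carry_out --pt "0 0 0 10" --pt "0 0 0 10" --pt "0 0 0 10" --pt "0 0 0 10" --pt "0 0 0 10" --pt "0 0 0 10" --pt "0 0 0 10" --pt "0 0 0 10" --pt "0 0 0 10" --pt "0 0 0 10" --pt "0 0 0 10" --pt "0 0 0 10"

```text
time_s: 13.08
ee_pos: [489.3, 200.4, 118.8]
tcp_rot: [0.89, 0.456, 0.001, 0.0]
wrist_force: [4.1, -4.7, -1.6]
width: 0.387
```

Request:
carry_out --pt "0 0 0 10" --pt "0 0 0 10" --pt "0 0 0 10" --pt "0 0 0 10" --pt "0 0 0 10" --pt "0 0 0 10" --pt "0 0 0 10" --pt "0 0 0 10" --pt "0 0 0 10" --pt "0 0 0 10" --pt "0 0 0 10" --pt "0 0 0 0"

```text
time_s: 14.58
ee_pos: [489.3, 198.8, 118.7]
tcp_rot: [0.885, -0.466, 0.001, 0.001]
wrist_force: [2.2, -9.9, 0.7]
width: 0.39
```

```bash
python3 look.py f2
```

```text
14.575 [489.3 198.8 118.7] j6 2.7844 M [-1.757 -0.263 -0.037] F [ 2.22 -9.95  0.75] 0.39
```

View pics/f2.png

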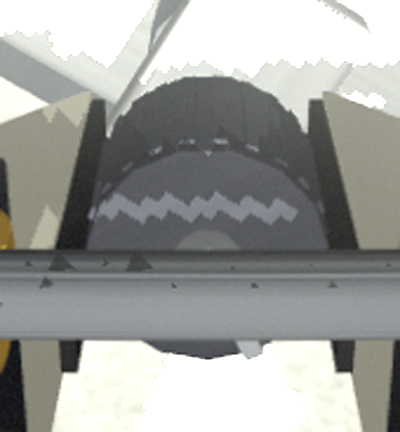

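The raised bar is still at (250,348), so the knob hasn't slipped in the grip, and the collar has sunk further, behind the gripper bar. Next I'll release, turn back 180°, recentre and regrasp.

Request:
carry_out --pt "0 0 0 0" --pt "0 0 0 0" --pt "0 0 0 0" --pt "0 0 0 0" --pt "0 0 0 0" --pt "0 0 0 0" --grip 0.4

```text
time_s: 15.38
ee_pos: [488.3, 200.6, 118.7]
tcp_rot: [0.887, -0.462, -0.0, -0.0]
wrist_force: [-0.5, 0.1, -0.9]
width: 0.698
```

```bash
python3 look.py f3
```

```text
15.375 [488.3 200.6 118.7] j6 2.7761 M [0.011 0.172 0.006] F [-0.45  0.07 -0.88] 0.698
```

Request:
carry_out --pt "0 0 0 -10" --pt "0 0 0 -10" --pt "0 0 0 -10" --pt "0 0 0 -10" --pt "0 0 0 -10" --pt "0 0 0 -10" --pt "0 0 0 -10" --pt "0 0 0 -10" --pt "0 0 0 -10" --pt "0 0 0 0"

```text
time_s: 16.68
ee_pos: [488.4, 200.5, 118.7]
tcp_rot: [0.954, 0.299, 0.0, -0.0]
wrist_force: [0.7, -0.5, -0.1]
width: 0.699
```

Request:
carry_out --pt "0 0 0 -10" --pt "0 0 0 -10" --pt "0 0 0 -10" --pt "0 0 0 -10" --pt "0 0 0 -10" --pt "0 0 0 -10" --pt "0 0 0 -10" --pt "0 0 0 -10" --pt "0 0 0 -10" --pt "0 0 0 0" --pt "0 0 0 0" --pt "0 0 0 0"

```text
time_s: 18.18
ee_pos: [488.3, 200.5, 118.7]
tcp_rot: [0.463, 0.886, 0.0, -0.0]
wrist_force: [1.1, -0.1, 0.3]
width: 0.7
```

```bash
python3 look.py f4
python3 - <<'E'
from h import *
s=manip.sense();print(s["ee_pos"],totool(s,[488.6,199.6,s["ee_pos"][2]]))
import cv2
cv2.imwrite("pics/f34.png",np.hstack([cv2.imread("pics/f3.png"),cv2.imread("pics/f4.png")]))
E
```

```text
18.175 [488.3 200.5 118.7] j6 -0.363 M [-0.104  0.065  0.014] F [ 1.08 -0.09  0.3 ] 0.7
[488.33993266 200.48216192 118.73923946] [-8.72679552e-01 -2.90301694e-01 -6.95450240e-05]
```

View pics/f34.png

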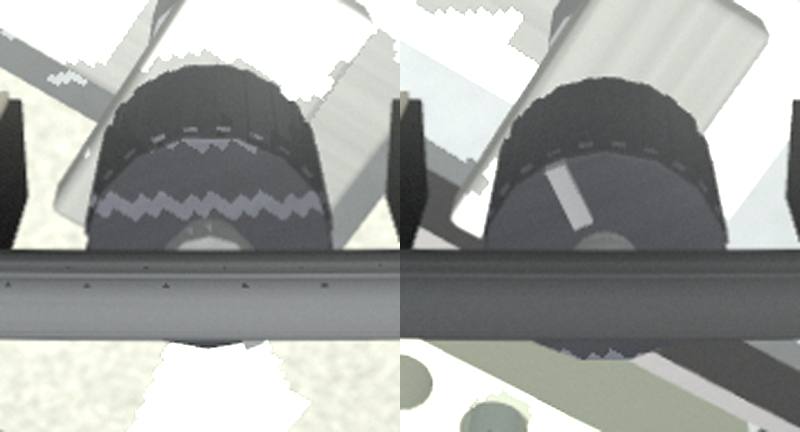

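Request:
carry_out --pt "-0.0009 -0.0002 0 0" --pt "0 0 0 0" --pt "0 0 0 0"

```text
time_s: 18.6
ee_pos: [488.7, 199.6, 118.7]
tcp_rot: [0.462, 0.887, 0.0, -0.0]
wrist_force: [0.2, -0.6, -0.6]
width: 0.696
```

Request:
carry_out --pt "0 0 0 0" --pt "0 0 0 0" --pt "0 0 0 0" --pt "0 0 0 0" --pt "0 0 0 0" --pt "0 0 0 0" --grip -1 --grip_force 30

```text
time_s: 19.35
ee_pos: [488.6, 199.6, 118.7]
tcp_rot: [0.462, 0.887, 0.0, -0.0]
wrist_force: [-0.5, -0.8, 0.2]
width: 0.383
```

```bash
python3 look.py f5
```

```text
19.35 [488.6 199.6 118.7] j6 -0.3675 M [-0.112  0.054 -0.056] F [-0.48 -0.84  0.17] 0.383
```

View pics/f5.png

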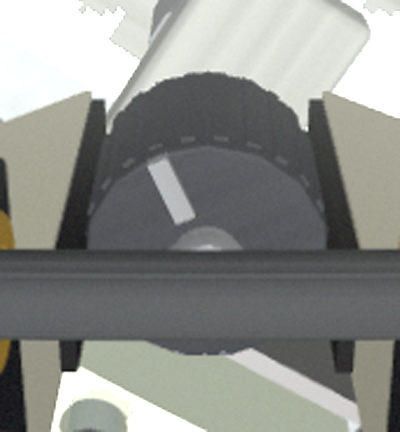

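The regrasp is clean: the force is under 1 N and the bar's direction hasn't changed. What remains is 132.7°, to end at j6 ≈ 1.95.

Request:
carry_out --pt "0 0 0 10" --pt "0 0 0 10" --pt "0 0 0 10" --pt "0 0 0 10" --pt "0 0 0 10" --pt "0 0 0 10" --pt "0 0 0 10" --pt "0 0 0 10" --pt "0 0 0 10" --pt "0 0 0 10" --pt "0 0 0 10"

```text
time_s: 20.78
ee_pos: [489.0, 199.5, 118.7]
tcp_rot: [0.992, 0.127, 0.0, 0.0]
wrist_force: [1.6, 0.2, -0.8]
width: 0.386
```

Request:
carry_out --pt "0 0 0 8" --pt "0 0 0 7.7" --pt "0 0 0 7" --pt "0 0 0 0" --pt "0 0 0 0" --pt "0 0 0 0"

```text
time_s: 21.52
ee_pos: [488.9, 199.4, 118.7]
tcp_rot: [0.998, -0.067, 0.0, 0.0]
wrist_force: [2.7, -2.9, -0.9]
width: 0.387
```

```bash
python3 look.py f6
```

```text
21.525 [488.9 199.4 118.7] j6 1.9472 M [-0.554 -0.133  0.041] F [ 2.67 -2.92 -0.91] 0.387
```

View pics/f6.png

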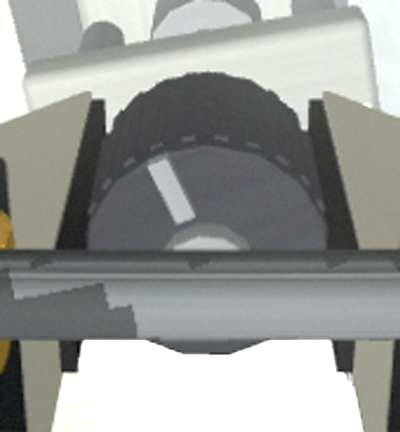

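Run:
```python
from h import *
g=cv2.imread("pics/f6.png",0);print([(r,int(g[r,200:215].mean())) for r in range(212,250,3)])
s=manip.sense();T=wristT(s);Rm=R.from_quat(s["tcp_rot"]).as_matrix()
for z in(144,145,146,147,148):
    p=np.array([488.7,199.5,z])+Rm[:,0]*7;p[2]=z;print(z,((proj("wrist",p,T)[1]-250)*2.4).round(1))
p=np.array([488.7,199.5,140])+Rm[:,0]*18;p[2]=140;print("rim",((proj("wrist",p,T)[1]-250)*2.4).round(1))
print(cv2.imread("pics/f6.png",0)[135:165:2,205])
```

```text
[(212, 95), (215, 95), (218, 95), (221, 95), (224, 110), (227, 121), (230, 122), (233, 123), (236, 141), (239, 190), (242, 195), (245, 193), (248, 170)]
144 236.1
145 240.1
146 244.2
147 248.4
148 252.6
rim 150.2
[68 68 68 69 71 76 97 95 93 94 95 95 96 97 97]
```

Run:
```python
from h import *
print(manip.finish_job())
s=manip.sense();print(s["time_s"],s["joint_pos"][5],s["width"],s["wrist_force"])
```

```text
the job is handed in; nothing more can be done
None
the job is handed in; nothing more can be done
```

I turned the loose clamp's knob (the +y one) backward until the bolt dropped, then forward one full turn from the drop, with one release and regrasp on the way. I handed the job in at about 21.5 s, still gripping the knob with a 30 N grip and a wrist force of about 4 N.

- **Overshoot going backward:** I first watched the stem's root instead of the collar, so I missed the drop when it happened, about 80–90° into the backward turn. I went about 73° further back before I noticed. The bolt stayed in its thread and the knob was still inside its range. I placed the drop afterwards from the pictures, to within about ±5°, and counted the full turn from its middle.
- **Slip:** the knob's raised bar kept its place in the gripper through both grips, so the knob did not slip.
- **Last check of the bolt:** the collar's top measured about 5.1–5.7 mm above the knob, against about 6 mm expected. That is slightly low, but one picture pixel is about 0.6 mm, so I went by the counted angle.
- **Everything else:** I did not touch the other clamp or the other items, and I took no final picture of them.

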